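# Shut the filter hatch and lock its quarter-turn fastener

## Robot

A 7-joint arm with a two-finger parallel gripper is mounted at the origin on the work surface. World frame = base frame: x ahead of the robot, y to its left, z up, the work surface at z = 0. Lengths are in m, angles in rad, forces in N, time in s.
With the tool pointing down it reaches from about 0.425 to 0.95 m from the base axis. Payload 16.7 kg.
Tool frame: the origin (TCP) lies on the front face of the gripper's body, between the roots of the fingers; the fingertips stand 97 mm ahead of it and the grasp point (between the pads) lies 78 mm ahead of it; z points along the fingers, x is the direction in which the jaws open and shut, and the axes are right-handed (so a half turn about z gives the same grasp; the last joint's range is limited). The gripper opens to 94 mm and grips with 3 to 60 N. Pads are 16 mm wide; open, the fingers measure 119 mm over their backs; the gripper's body (75 mm by 177 mm) begins 78 mm behind the grasp point.
Start: joints at [-1.433, 0.426, 0.074, 1.606, -0.034, 1.111, -0.067], TCP at [0.192, 0.647, 0.303] pointing down, gripper open.
Joint ranges: [-2.85, 2.85], [-0.5, 2.14], [-1.23, 1.37], [0.21, 2.46], [-1.02, 4.16], [0.16, 2.05], [-2.73, 2.73]. Speed limits (rad/s): [1.89, 1.89, 2.39, 2.39, 3.01, 3.01, 3.01].

## Interface

Orientations are given as a unit quaternion [x, y, z, w].
In Python, from bench import observe, camera, hand_in gives the robot as it stands. The module is installed in compiled form; this text tells all that it offers.
- The arm moves only by the shell command python3 -m creep 'ROWS'. ROWS is JSON, a list that holds one entry, the list of rows, each a list of 7 numbers: the opening, from 0 (shut) to 1 (fully open), then the shift along the world's x, y, z in cm, then the turn, a rotation vector about the world's x, y, z in degrees. In form: [[[fingers, dx, dy, dz, wx, wy, wz], ...]]. A call has exactly 8 rows; each row is the pose to reach, as a shift and turn from the pose commanded when the call began; what a row does not reach only later rows make up. A row lasts 1/10 s, in which the tool goes at most 50 mm and 8.59 degrees, less where a joint would pass 70% of its speed; a pose out of reach is approached as far as the arm can. A call with a gripper value outside its range is refused whole. The fingers move at their own pace and stop on an object; the grip force is fixed at half the most. Time passes only in rows, so rows that repeat a pose let the fingers close, or fill a call up. It gives the time, the measured TCP pose, the force and the opening at its end, in the units of the state.
- observe(): the state, without advancing time (a new reading comes with each control period).
- camera(name): name is "scene" or "top" or "wrist"; returns a dict with "img" (384x512x3 uint8, blue, green, red), "range_z" (384x512 float32, m along the optical axis (not along the pixel's ray), 0 where there is no reading), "intrinsics" (3x3 intrinsics, pixels), "cam_to_world" (4x4, takes a point from camera to world coordinates); the wrist camera has in their place "hand_eye" (4x4, takes a point from camera to tool coordinates, whose origin is the TCP and whose axes are the tool frame's). Camera axes: x right, y up, looking along -z (the intrinsics and any distortion apply to the point x, -y, -z); pixel columns grow to the right and rows downward; lengths in m; the calibration is good to about 2 mm. The wrist camera is an equidistant fisheye: a pixel r from the principal point sees the ray r / f radians off the axis. A picture is of the moment at which its call begins: read the wrist's pose just before it.
- hand_in(): hands the job in, once; it reports no verdict.
The state is a dict: "t": time; "joint_positions": joint angles; "joint_vel": joint speeds; "joint_efforts": joint torques, N m; "tool_pos": TCP position; "ee_rot": TCP orientation; "ft_force": force on the tool from outside, world axes, zero at the start; "ft_torque": the same for the moment, N m; "opening": finger opening in m.
Only numpy, scipy, OpenCV 4.12 (cv2) and the standard library are available. Lean on these libraries where they do the work, as an engineer would, in place of code of your own. Each camera call takes 0.05 s, during which the arm holds its last target.

## Task

The hatch on top of the bench air filter unit has been left standing ajar. Push it fully shut with the fingertips, then set a fingertip in the slot of the round fastener on the hatch and turn it clockwise (seen from above) all the way to its stop, so that the slot points from the front edge to the hinge and the hatch is locked, and take the hand clear. Nothing is to be picked up: do not lift the hatch further open, and leave the bottles, boxes and glassware where they stand.

Things in the scene. Friction and masses are not known exactly. Their poses are not given: they have to be found in the camera images.
- unit: bench air filter unit: low grey metal box fixed to the bench, top deck 105 mm above it. Origin on the bench below the hatch; x points from the front (robot side, louvres) to the back, y to its left; the box spans x -150 to +130 mm, y -125 to +215 mm. On the deck left of the hatch a dial stands up 16 mm. Yaw up to 0.35 rad either way.
- hinge_mid (a point): middle of the hatch's hinge line, which runs along the unit's y axis at unit x = +85 mm, 105 mm above the bench (level with the underside of the hatch). The hatch is an aluminium panel hinged at its back edge: 218 mm deep, 226 mm wide, 10 mm thick. It cannot move sideways.
- hatch (a joint): hatch angle, rad: 0 = shut, flat on the unit; grows as its front edge rises; starts 0.3 to 0.65, stop at 0.9. A stiff hinge holds it at any angle; 1.5 to 4 N down on the front edge swings it shut, and its weight then keeps it shut.
- hatch_edge (a point): point on the hatch's top face, mid-width, on the bare strip (32 mm) between the round collar and the free front edge: 205 mm from the hinge line, 10 mm above the panel's underside; the free edge is 15 mm farther out. Its x runs in the panel from front edge to hinge, y along the hinge, z out of the top face.
- cam (a joint): turn of the fastener, rad: 0 = unlocked, slot parallel to the hinge; grows clockwise from above; 1.571 (end stop) = locked, slot from front edge to hinge, in line with two small raised marks. Starts 0 to 0.4; 0.1 N m of friction holds it. A tongue below goes under the unit's rim: turned past about 0.9 with the hatch up, it stops the hatch shutting.
- cam_slot (a point): on the fastener's turning axis, at the floor of its slot, 118.5 mm above the bench when shut; 130 mm from the hinge line, mid-width of the hatch. Disc (black, steel slot floor) 100 mm across with one straight slot across it through the axis: 36 mm wide, 100 mm long, 14 mm deep. Frame turns with the disc: x along the slot, y across, z up out of the hatch.
- collar_top (a point): on the same axis, level with the top of the fixed grey collar (116 mm outside, 100 mm inside diameter) that surrounds the disc and closes the slot's ends; 15.5 mm above the slot's floor, 19 mm above the hatch's top face. Frame as hatch_edge; it does not turn with the disc.
- white_bottle: white plastic reagent bottle, 52 mm across, 105 mm tall; origin at the centre of its underside. Loose; to be left alone.
- amber_bottle: amber glass reagent bottle with a paper label, 52 mm across, 110 mm tall; origin at the centre of its underside. Loose; to be left alone.
- small_jar: white screw-cap jar, 40 mm across, 45 mm tall, standing on the unit's raised deck left of the hatch; origin at the centre of its underside. Loose; to be left alone.
- slide_box: flat red card box of slides, 50 x 80 x 25 mm, on the bench in front of the unit; origin at the centre of its underside. Loose; to be left alone.
- dish: open glass dish, 90 mm across, 16 mm tall, on the bench in front of the unit; origin at the centre of its underside. Loose; to be left alone.
- beaker: glass beaker, 72 mm across, 90 mm tall, left of the unit; origin at the centre of its underside. Loose; to be left alone.
- carton: tall off-white carton, 70 x 90 x 120 mm, left of the unit; origin at the centre of its underside. Loose; to be left alone.

How it is judged:
On the way, in this order (a step that is already met when the one before it is completed fails the run):
1. the hatch is pushed shut (within 0.02 rad) with the fastener still unlocked (value of joint hatch below 0.02 rad and value of joint cam below 0.9 rad), for 0.2 s.
2. the fastener is turned to its locked stop (value of joint cam above 1.45 rad and value of joint hatch below 0.02 rad), for 0.2 s.
At the end, for the whole second after the job is handed in: The hatch is shut (angle below 0.02 rad, about 4 mm at its front edge), the fastener stands within 7 degrees of its locked stop (joint above 1.45 rad) and is at rest (all of step 2 and velocity of joint cam between -0.05 and 0.05 rad/s); the robot touches nothing.
It fails at once if the hatch is lifted further open (value of joint hatch above 0.8 rad).
It fails at once if a bystander is moved by more than 30 mm or tipped over (distance of any of white_bottle, amber_bottle, small_jar, slide_box, dish, beaker, carton from where it was at the start of the episode above 0.03 m or angle between any of white_bottle, amber_bottle, small_jar, slide_box, dish, beaker, carton's own z axis and vertical above 0.5 rad).
It also fails if it takes over 45 s, if anything falls off the work surface, if the arm or the gripper's body presses on something with over 40 N, if the wrist force passes 120 N, or if a joint passes its speed limit or range.

## Working session

There is one attempt and no reset: what is moved stays moved. The work goes in short steps, Python scripts to look and compute and a shell command to move; the robot and the scene stay as the last step left them, time stands still between calls to the robot, and variables do not carry over. Pictures are saved under pics/ and viewed, and the job is handed in when it is done.

```bash
mkdir -p pics
python3 - <<'E'
from bench import observe,camera
import cv2,numpy as np
s=observe(); print(s)
for n in ("scene","top","wrist"):
    c=camera(n); cv2.imwrite(f"pics/{n}0.png",c["img"]); np.savez(f"pics/{n}0.npz",**c)
    print(n,c["intrinsics"],c.get("cam_to_world",c.get("hand_eye")))
E
```

```text
{'t': 0.0, 'joint_positions': array([-1.43250219,  0.4267361 ,  0.07383076,  1.60663385, -0.03411569,
        1.11082212, -0.06711268]), 'joint_vel': array([-3.12377087e-04,  1.76580469e-03,  7.13071914e-04,  1.06242624e-03,
        2.68741929e-05, -1.76095692e-03, -1.97217390e-04]), 'joint_efforts': array([ 1.18592689e-04, -9.35836029e+01,  3.66654284e+00, -4.54159713e+01,
       -4.89398232e-02,  2.03714124e-02,  9.97066195e-05]), 'tool_pos': array([0.19150304, 0.64691439, 0.30196036]), 'ee_rot': array([ 8.01208344e-01,  5.98385110e-01, -5.13074044e-04,  4.31416964e-04]), 'ft_force': array([-0.51998616, -0.0713129 ,  0.10546351]), 'ft_torque': array([-0.04502247, -0.00500194, -0.00442723]), 'opening': 0.09359970742896744}
scene [[401.3742288    0.         254.34510979]
 [  0.         401.3742288  185.45899664]
 [  0.           0.           1.        ]] [[ 6.18706346e-01 -4.74414430e-01  6.26205562e-01  1.15706950e+00]
 [ 7.85622208e-01  3.73159430e-01 -4.93507636e-01 -3.70809475e-01]
 [ 4.52632838e-04  7.97297302e-01  6.03586619e-01  6.55323887e-01]
 [ 0.00000000e+00  0.00000000e+00  0.00000000e+00  1.00000000e+00]]
top [[480.24303614   0.         250.70584884]
 [  0.         480.24303614 195.23255545]
 [  0.           0.           1.        ]] [[ 0.0180617   0.99669416 -0.07921193  0.48580169]
 [-0.99982791  0.01766936 -0.00565124  0.04611292]
 [-0.00423294  0.07930037  0.99684178  1.12854929]
 [ 0.          0.          0.          1.        ]]
wrist [[297.31863964   0.         254.04807132]
 [  0.         297.31863964 196.8007868 ]
 [  0.           0.           1.        ]] [[ 9.99999633e-01 -8.48221110e-04 -1.18557230e-04 -7.40913303e-04]
 [-8.52435737e-04 -9.72297417e-01 -2.33745603e-01 -6.77428146e-02]
 [ 8.29950664e-05  2.33745619e-01 -9.72297783e-01 -8.12901397e-02]
 [ 0.00000000e+00  0.00000000e+00  0.00000000e+00  1.00000000e+00]]
```

View pics/top0.png

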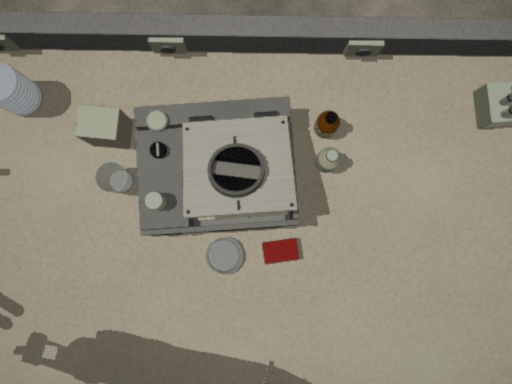

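View pics/scene0.png

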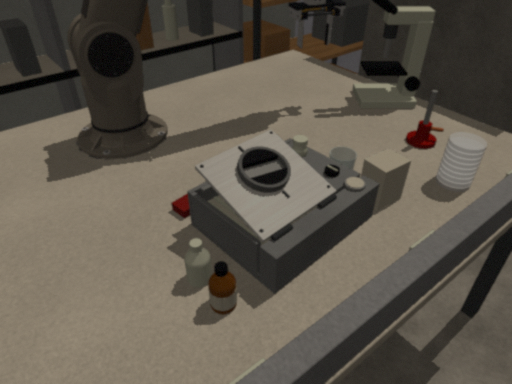

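```bash
cat > h.py <<'E'
import numpy as np,cv2
def cloud(c):
    K=c["intrinsics"];T=c["cam_to_world"];z=c["range_z"].astype(float)
    v,u=np.mgrid[0:384,0:512]
    P=np.stack([(u-K[0,2])/K[0,0]*z,-(v-K[1,2])/K[1,1]*z,-z],-1)
    W=P@T[:3,:3].T+T[:3,3]; W[z==0]=np.nan
    return W
E
python3 - <<'E'
from h import *
c=np.load("pics/top0.npz");W=cloud(c)
for n,p in dict(hl=(188,211),hr=(290,208),bl=(186,125),br=(283,122),top_l=(140,110),front_l=(145,225),front_r=(293,220),jar1=(157,120),jar2=(155,200),beaker=(120,180),carton=(98,123),white=(331,156),amber=(331,118),dish=(225,255),box=(281,250),slotL=(220,167),slotR=(255,173),c=(237,170),dial=(158,150),bench=(330,250),deck=(165,175)).items():
    print(n,p,W[p[1]-1:p[1]+2,p[0]-1:p[0]+2].reshape(-1,3).mean(0).round(4))
# hatch plane
m=np.zeros((384,512),bool)
m[130:210,190:285]=1
P=W[m];P=P[~np.isnan(P[:,0])]
best=None;rng=np.random.default_rng(0)
for i in range(500):
    a=P[rng.choice(len(P),3,False)];n=np.cross(a[1]-a[0],a[2]-a[0]);n/=np.linalg.norm(n)
    k=abs((P-a[0])@n)<.002
    if best is None or k.sum()>best.sum():best=k
Q=P[best];cc=Q.mean(0);n=np.linalg.svd(Q-cc)[2][2];n*=np.sign(n[2])
print(best.sum(),len(P),cc,n,"tilt",np.arccos(n[2]),"yaw",np.arctan2(-n[1],-n[0]))
# top deck edges: bounds of points z .09-.112
d=(abs(W[...,2]-.105)<.006)
ys,xs=np.nonzero(d);cnt=W[d]
r=cv2.minAreaRect(cnt[:,:2].astype(np.float32));print(r,cv2.boxPoints(r))
im=cv2.resize(c["img"][90:270,80:350],None,fx=2.9,fy=2.9,interpolation=cv2.INTER_CUBIC);cv2.imwrite("pics/crop0.png",im)
E
```

```text
hl (188, 211) [0.5276 0.1746 0.182 ]
hr (290, 208) [ 0.5371 -0.0264  0.1826]
bl (186, 125) [0.7146 0.1931 0.116 ]
br (283, 122) [ 0.7232 -0.014   0.1222]
top_l (140, 110) [0.7483 0.2954 0.1056]
front_l (145, 225) [0.4996 0.2762 0.1036]
front_r (293, 220) [ 0.516  -0.0395  0.1001]
jar1 (157, 120) [0.7251 0.2562 0.1132]
jar2 (155, 200) [nan nan nan]
beaker (120, 180) [0.6058 0.3614 0.0036]
carton (98, 123) [0.7152 0.3812 0.1183]
white (331, 156) [ 0.6549 -0.1193  0.1046]
amber (331, 118) [ 0.7367 -0.118   0.1097]
dish (225, 255) [0.4346 0.1098 0.0036]
box (281, 250) [ 0.4493 -0.0191  0.025 ]
slotL (220, 167) [0.6199 0.1154 0.1551]
slotR (255, 173) [0.608  0.0437 0.1617]
c (237, 170) [nan nan nan]
dial (158, 150) [0.659  0.2507 0.1188]
bench (330, 250) [nan nan nan]
deck (165, 175) [0.6076 0.2369 0.1036]
3993 7568 [0.61830745 0.07817795 0.15290538] [0.31539105 0.03169963 0.94843219] tilt 0.3225436855333002 yaw -3.041420084008413
((0.7236443758010864, 0.04981791973114014), (0.4904361665248871, 1.131833791732788), 0.0649370551109314) [[ 0.47778505  0.6154565 ]
 [ 0.47906786 -0.51637655]
 [ 0.9695037  -0.5158207 ]
 [ 0.9682209   0.6160124 ]]
```

View pics/crop0.png

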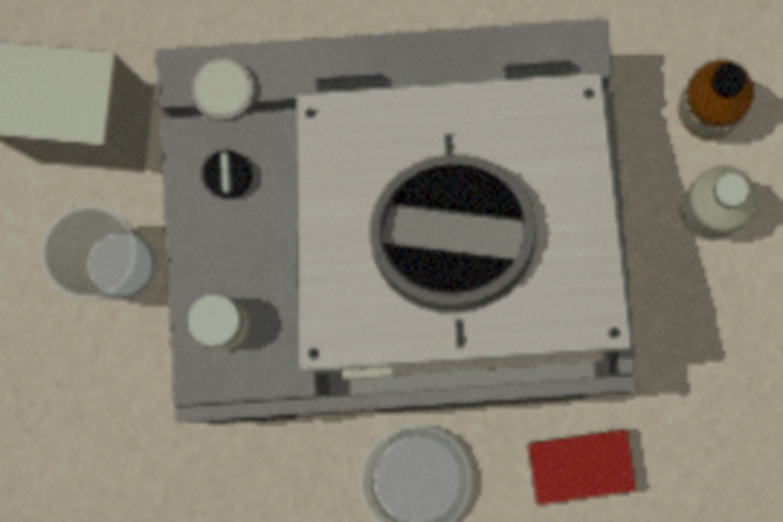

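Run:
```python
from h import *
c=np.load("pics/top0.npz");K=c["intrinsics"];T=c["cam_to_world"]
n=np.array([0.31539105,0.03169963,0.94843219]);cc=np.array([0.61830745,0.07817795,0.15290538])
def hit(p,off=0):
    u=80+(p[0]+.5)/2.9-.5;v=90+(p[1]+.5)/2.9-.5
    d=T[:3,:3]@np.array([(u-K[0,2])/K[0,0],-(v-K[1,2])/K[1,1],-1]);o=T[:3,3]
    return o+d*(((cc-o)@n+off)/(d@n))
S={k:hit(p) for k,p in dict(fl=(314,353),fr=(614,333),bl=(310,113),br=(589,93),mb=(449,145),mf=(460,335)).items()}
for k,v in S.items():print(k,v.round(4))
for a,b in(("fr","fl"),("br","bl"),("fl","bl"),("fr","br"),("mf","mb")):
    d=S[b]-S[a];print(a,b,np.linalg.norm(d).round(4),d.round(4),np.arctan2(*( (d[1],d[0]) if a[0]!=b[0] else (-d[0],d[1]))).round(4))
print("mid",sum(S[k] for k in("fl","fr","bl","br"))/4)
for f in [(391,240),(395,207),(522,222),(518,258),(384,244),(399,207),(524,219),(515,260)]:print(hit(f,.0035).round(4))
def pl(x,y,z=0.105):
    d=T[:3,:3]; 
# hinge: underside plane z=0.105 with normal
h=np.array([n[0],n[1]])
print((cc-n*.010))
```

```text
fl [0.5269 0.175  0.1801]
fr [ 0.5441 -0.0292  0.1812]
bl [0.7059 0.1911 0.12  ]
br [ 0.7241 -0.0136  0.1208]
mb [0.6816 0.0879 0.1315]
mf [0.5411 0.0757 0.1787]
fr fl 0.2049 [-0.0172  0.2042 -0.0011] 0.0842
br bl 0.2055 [-0.0182  0.2047 -0.0008] 0.0889
fl bl 0.1895 [ 0.179   0.0161 -0.0601] 0.0898
fr br 0.1905 [ 0.18    0.0156 -0.0604] 0.0862
mf mb 0.1487 [ 0.1405  0.0122 -0.0471] -1.4841
mid [0.62527113 0.08079886 0.15050208]
[0.6081 0.1261 0.1584]
[0.6328 0.1245 0.1502]
[0.6227 0.0344 0.1566]
[0.5962 0.0369 0.1653]
[0.6051 0.1309 0.1592]
[0.6328 0.1217 0.1503]
[0.625  0.033  0.1559]
[0.5947 0.0389 0.1658]
[0.61515354 0.07786095 0.14342106]
```

```bash
python3 -m creep '[[[1,0,0,1.5,0,0,0],[1,2,-3.5,3,0,0,0],[1,4.5,-7.5,3,0,0,4],[1,7,-12,3,0,0,8],[1,9.5,-16,3,0,0,12],[1,12,-20,3,0,0,16],[1,14.5,-24,3,0,0,20],[1,17,-28.5,3,0,0,21.5]]]'
```

```text
t: 0.95
tool_pos: [0.3617, 0.3621, 0.3339]
ee_rot: [0.674, 0.738, 0.001, -0.0]
ft_force: [1.5, 1.5, 0.6]
opening: 0.0945
```

```bash
python3 -m creep '[[[1,2.2,-3.7,0,0,0,0],[1,4.5,-7.5,0,0,0,0],[1,7,-11.5,0,0,0,0],[1,9.5,-15.5,0,0,0,0],[1,12,-20,0,0,0,0],[1,14.5,-24,0,0,0,0],[1,17.4,-28.9,0,0,0,0],[1,17.4,-28.9,-2,0,0,0]]]'
python3 - <<'E'
from bench import observe,camera
import cv2
s=observe();print(s['tool_pos'],s['joint_positions'])
for n in("top","wrist"):cv2.imwrite(f"pics/{n}1.png",camera(n)["img"])
E
```

```text
t: 1.75
tool_pos: [0.5381, 0.0691, 0.3157]
ee_rot: [0.678, 0.735, 0.002, 0.002]
ft_force: [0.4, 1.3, -0.5]
opening: 0.094
[0.53805502 0.06907883 0.31565963] [-0.61937956  0.20149328  0.43130796  1.91211571 -0.09612886  1.04263589
  1.50402677]
```

View pics/wrist1.png

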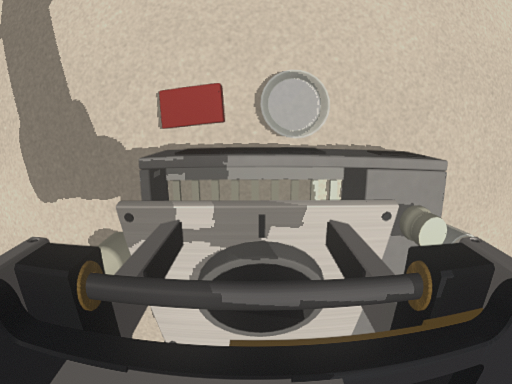

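View pics/top1.png

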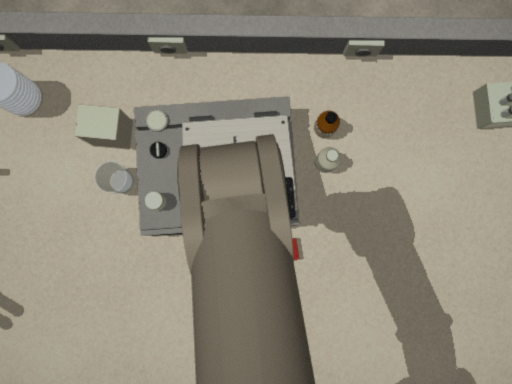

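```bash
python3 -m creep '[[[1,0,0,-1,0,0,0],[1,0,0,-2,0,0,0],[1,0,0,-3,0,0,0],[1,0,0,-4,0,0,0],[1,0,0,-4.8,0,0,0],[1,0,0,-5.4,0,0,0],[1,0,0,-6,0,0,0],[1,0,0,-6.6,0,0,0]]]'
python3 - <<'E'
from bench import observe,camera
import cv2
s=observe();print(s['tool_pos'],s['ft_force'],s['ft_torque'])
for n in("scene","wrist"):cv2.imwrite(f"pics/{n}2.png",camera(n)["img"])
E
```

```text
t: 2.65
tool_pos: [0.5349, 0.0745, 0.2463]
ee_rot: [0.676, 0.737, -0.0, 0.0]
ft_force: [-1.3, -0.4, 2.8]
opening: 0.0944
[0.53488811 0.07446172 0.2462594 ] [-1.25924374 -0.40930775  2.75260833] [0.01657127 0.38031178 0.03648926]
```

View pics/wrist2.png

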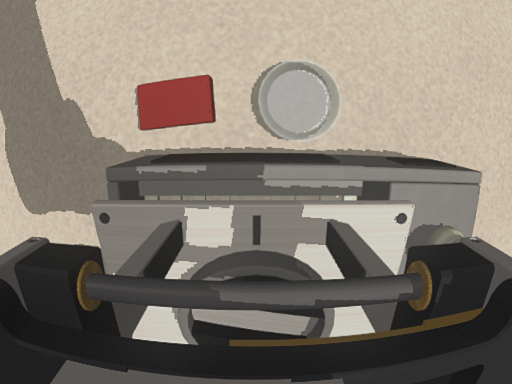

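View pics/scene2.png

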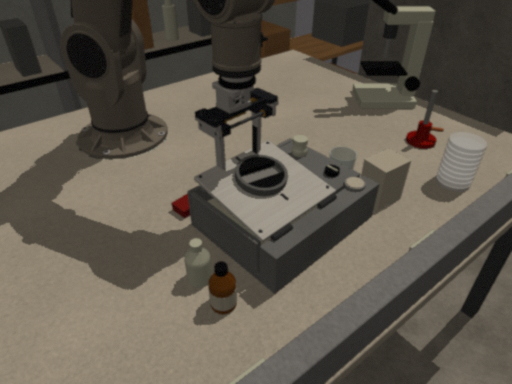

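```bash
python3 -m creep '[[[1,0,0,-0.8,0,0,0],[1,0,0,-1.6,0,0,0],[1,0,0,-2.3,0,0,0],[1,0,0,-2.8,0,0,0],[1,0,0,-3.1,0,0,0],[1,0,0,-3.4,0,0,0],[1,0,0,-3.5,0,0,0],[1,0,0,-3.5,0,0,0]]]'
python3 - <<'E'
from bench import observe
s=observe();print(s['tool_pos'],s['ft_force'],s['ft_torque'])
E
```

```text
t: 3.55
tool_pos: [0.535, 0.0744, 0.2123]
ee_rot: [0.676, 0.737, 0.0, -0.0]
ft_force: [-6.5, -1.2, 15.8]
opening: 0.0939
[0.53495241 0.07442952 0.21234078] [-6.49151335 -1.24070328 15.75737537] [-0.27856082  1.8036015   0.08012843]
```

```bash
python3 -m creep '[[[1,0,0,-0.1,0,0,0],[1,0,0,-0.1,0,0,0],[1,0,0,-0.1,0,0,0],[1,0,0,1.5,0,0,0],[1,0,0,4,0,0,0],[1,0,0,7,0,0,0],[1,0,0,7,0,0,0],[1,0,0,7,0,0,0]]]'
python3 - <<'E'
from bench import observe,camera
from h import *
s=observe();print(s['tool_pos'],s['ft_force'])
for n in("scene","wrist","top"):
    c=camera(n);cv2.imwrite(f"pics/{n}3.png",c["img"]);np.savez(f"pics/{n}3.npz",**c)
E
```

```text
t: 4.35
tool_pos: [0.5352, 0.0746, 0.2821]
ee_rot: [0.675, 0.737, 0.001, 0.0]
ft_force: [-0.2, -0.1, 0.1]
opening: 0.0937
[0.53518457 0.07464836 0.2820576 ] [-0.21263175 -0.05819209  0.05177652]
```

View pics/wrist3.png

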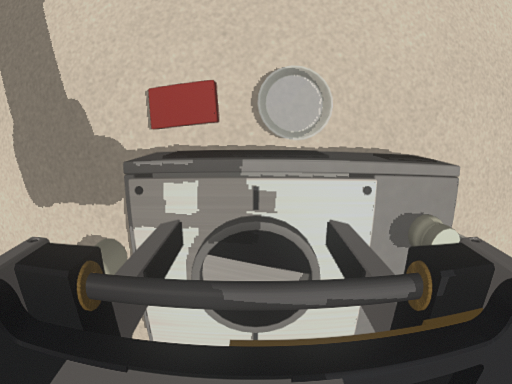

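View pics/scene3.png

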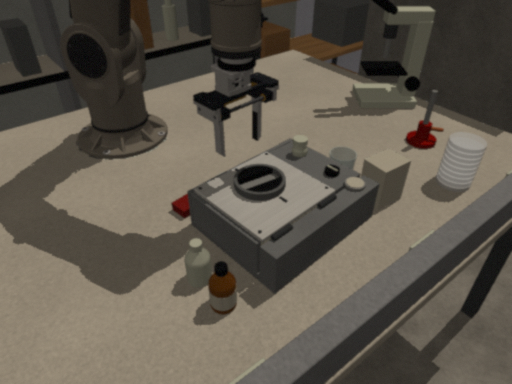

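Run:
```python
from h import *
a=cv2.imread("pics/scene3.png")[140:220,215:315];cv2.imwrite("pics/s3c.png",cv2.resize(a,None,fx=7,fy=7,interpolation=cv2.INTER_CUBIC))
c=np.load("pics/scene3.npz");W=cloud(c)
K=c["intrinsics"];T=c["cam_to_world"]
# deproj from range: collar-top points, and hatch plane
m=np.zeros(W.shape[:2],bool);m[140:235,195:335]=1
P=W[m];P=P[~np.isnan(P[:,0])]
for lo,hi in((.100,.110),(.110,.12),(.12,.13),(.129,.14)):print(lo,((P[:,2]>lo)&(P[:,2]<hi)).sum(),np.median(P[(P[:,2]>lo)&(P[:,2]<hi),2]))
k=(P[:,2]>.1305)&(P[:,2]<.138);Q=P[k]
Q=Q[np.hypot(Q[:,0]-.5975,Q[:,1]-.0784)<.07]
A=np.c_[2*Q[:,:2],np.ones(len(Q))]
r=np.linalg.lstsq(A,(Q[:,:2]**2).sum(1),rcond=None)[0];print(len(Q),r[:2],np.sqrt(r[2]+r[:2]@r[:2]))
```

```text
0.1 2677 0.10506728466247406
0.11 5448 0.11500114210841766
0.12 434 0.12437521567971321
0.129 1010 0.13307565159067203
926 [0.60215697 0.08060837] 0.04563868452533774
```

View pics/s3c.png

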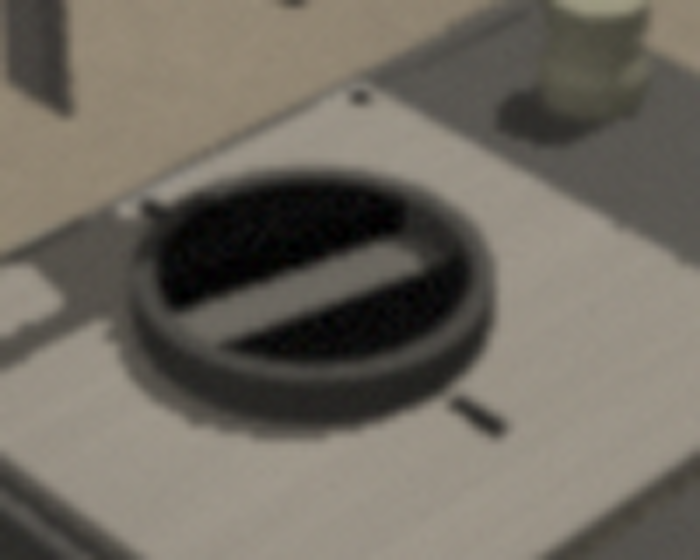

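Run:
```python
from h import *
c=np.load("pics/scene3.npz");K=c["intrinsics"];T=c["cam_to_world"]
def hit(p,z):
    u=215+(p[0]+.5)/7-.5;v=140+(p[1]+.5)/7-.5
    d=T[:3,:3]@np.array([(u-K[0,2])/K[0,0],-(v-K[1,2])/K[1,1],-1]);o=T[:3,3]
    return (o+d*((z-o[2])/d[2]))[:2]
pts=[(133,280),(140,240),(200,190),(310,168),(420,190),(470,225),(495,280),(475,330),(410,372),(320,388),(240,378),(170,340)]
Q=np.array([hit(p,.134) for p in pts])
A=np.c_[2*Q,np.ones(len(Q))];r=np.linalg.lstsq(A,(Q**2).sum(1),rcond=None)[0];print(r[:2],np.sqrt(r[2]+r[:2]@r[:2]))
print(np.hypot(*(Q-r[:2]).T).round(4))
mk=[hit(p,.115) for p in((155,208),(480,418))];print(mk,(mk[0]+mk[1])/2, mk[1]-mk[0])
# slot top edges at disc top z .1325: upper edge
e=[hit(p,.1325) for p in((225,345),(465,262))];d=e[1]-e[0];print("near edge",e,np.degrees(np.arctan2(d[1],d[0])))
e=[hit(p,.1185) for p in((185,312),(395,240))];d=e[1]-e[0];print("floor far edge",e,np.degrees(np.arctan2(d[1],d[0])))
```

```text
[0.60286516 0.07993267] 0.057712891039540366
[0.0567 0.0579 0.0585 0.0585 0.0577 0.0569 0.0571 0.0577 0.0583 0.0586
 0.0583 0.0563]
[array([0.52123319, 0.07738194]), array([0.6728724 , 0.08902478])] [0.5970528  0.08320336] [0.15163921 0.01164284]
near edge [array([0.61402433, 0.03643031]), array([0.62679405, 0.12242368])] 81.55349777171902
floor far edge [array([0.5779553 , 0.04777059]), array([0.58906017, 0.12566985])] 81.88690100682705
```

```bash
python3 -m creep '[[[0.62,1.5,0.1,0,0,0,-3],[0.62,3,0.2,0,0,0,-6],[0.62,4.5,0.3,0,0,0,-9],[0.62,6,0.5,0,0,0,-13],[0.62,6.6,0.5,-1,0,0,-13],[0.62,6.6,0.5,-2,0,0,-13],[0.62,6.6,0.5,-3.2,0,0,-13],[0.62,6.6,0.5,-3.2,0,0,-13]]]'
python3 - <<'E'
from bench import observe,camera
from h import *
s=observe();print(s['tool_pos'],s['ft_force'])
for n in("scene","wrist"):
    c=camera(n);cv2.imwrite(f"pics/{n}4.png",c["img"]);np.savez(f"pics/{n}4.npz",**c)
a=cv2.imread("pics/scene4.png")[130:220,205:315];cv2.imwrite("pics/s4c.png",cv2.resize(a,None,fx=6,fy=6,interpolation=cv2.INTER_CUBIC))
E
```

```text
t: 5.3
tool_pos: [0.5994, 0.0793, 0.2474]
ee_rot: [0.754, 0.656, -0.002, -0.001]
ft_force: [-0.5, -0.4, 0.3]
opening: 0.0583
[0.59940606 0.07927492 0.24735017] [-0.50077723 -0.38693469  0.29462861]
```

View pics/wrist4.png

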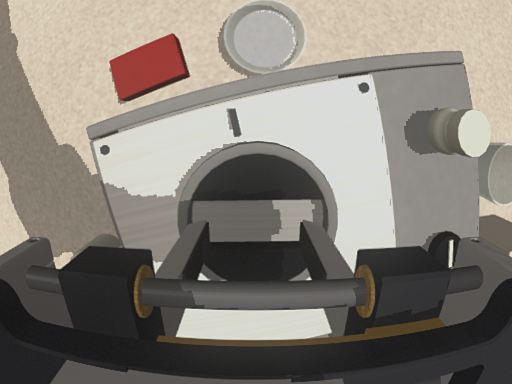

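View pics/s4c.png

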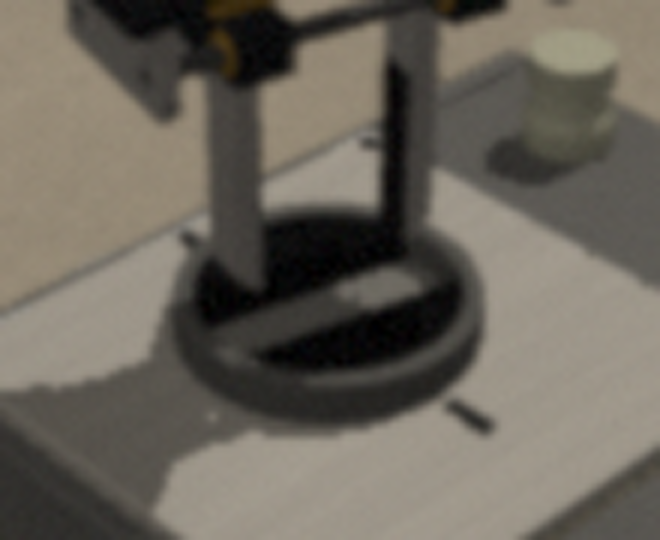

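Run:
```python
from h import *
from scipy.spatial.transform import Rotation as R
c=np.load("pics/wrist4.npz");K=c["intrinsics"];H=c["hand_eye"]
p0=np.array([0.59940606,0.07927492,0.24735017]);Rt=R.from_quat([0.754,0.656,-.002,-.001]).as_matrix()
def hit(u,v,z):
    dx,dy=u-K[0,2],v-K[1,2];r=np.hypot(dx,dy);th=r/K[0,0]
    d=np.array([np.sin(th)*dx/r,-np.sin(th)*dy/r,-np.cos(th)])
    d=Rt@(H[:3,:3]@d);o=p0+Rt@H[:3,3]
    w=o+d*((z-o[2])/d[2]);return w.round(4),(Rt.T@(w-p0)).round(4)
print("front edge top",[hit(u,v,.1325) for u,v in((195,201),(320,199))])
print("back edge floor",[hit(u,v,.1185) for u,v in((215,241),(298,241))])
print("collar outer",[hit(u,v,.134) for u,v in((258,141),(179,215),(337,215))])
im=cv2.imread("pics/wrist4.png")[130:300,150:370];cv2.imwrite("pics/w4c.png",cv2.resize(im,None,fx=3.5,fy=3.5,interpolation=cv2.INTER_CUBIC))
```

```text
front edge top [(array([0.5757, 0.0405, 0.1325]), array([-0.0414, -0.0176,  0.115 ])), (array([0.5861, 0.1263, 0.1325]), array([ 0.0449, -0.0192,  0.1149]))]
back edge floor [(array([0.6119, 0.0465, 0.1185]), array([-0.0305,  0.0174,  0.1288])), (array([0.6206, 0.1094, 0.1185]), array([0.033 , 0.0174, 0.1287]))]
collar outer [(array([0.5413, 0.0891, 0.134 ]), array([ 0.0019, -0.0584,  0.1136])), (array([0.5837, 0.0276, 0.134 ]), array([-0.0532, -0.0079,  0.1135])), (array([0.599 , 0.1373, 0.134 ]), array([ 0.0576, -0.008 ,  0.1133]))]
```

View pics/w4c.png

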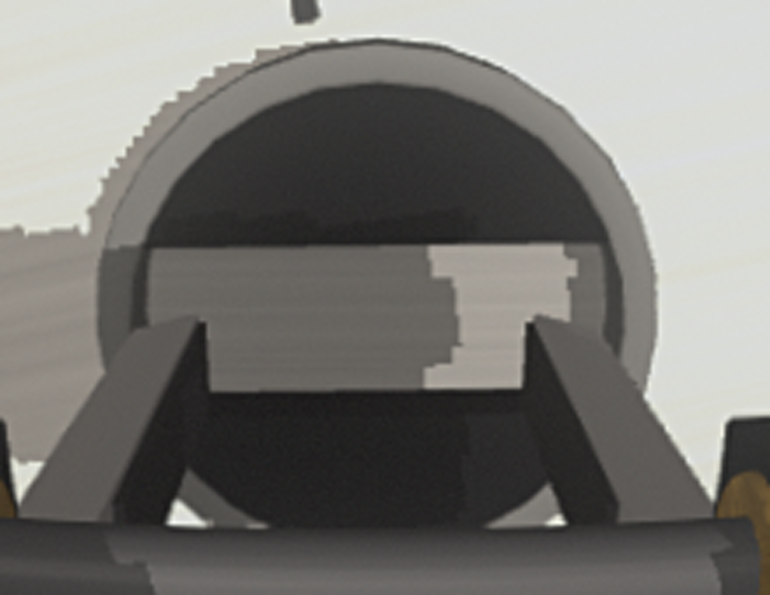

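```bash
python3 -m creep '[[[0.62,0.1,0.2,-0.5,0,0,0],[0.62,0.1,0.2,-1,0,0,0],[0.62,0.1,0.2,-1.5,0,0,0],[0.62,0.1,0.2,-1.9,0,0,0],[0.62,0.1,0.2,-2.3,0,0,0],[0.62,0.1,0.2,-2.7,0,0,0],[0.62,0.1,0.2,-2.7,0,0,0],[0.62,0.1,0.2,-2.7,0,0,0]]]'
python3 - <<'E'
from bench import observe,camera
from h import *
s=observe();print(s['tool_pos'],s['ft_force'],s['ft_torque'])
c=camera("wrist");cv2.imwrite("pics/wrist5.png",c["img"])
E
```

```text
t: 6.2
tool_pos: [0.6019, 0.0814, 0.2226]
ee_rot: [0.755, 0.656, -0.0, -0.0]
ft_force: [0.6, 0.1, 0.5]
opening: 0.0583
[0.601887   0.08143769 0.22262921] [0.57761526 0.14162925 0.46170538] [ 0.01257969 -0.02760972  0.00324417]
```

View pics/wrist5.png

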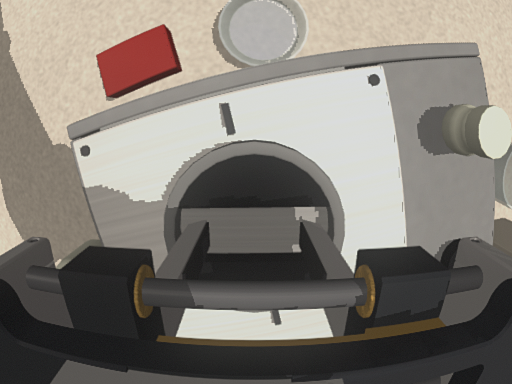

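```bash
python3 -m creep '[[[0.62,-0.2,0,-0.3,0,0,-6],[0.62,-0.2,0,-0.3,0,0,-13],[0.62,-0.2,0,-0.3,0,0,-20],[0.62,-0.2,0,-0.3,0,0,-28],[0.62,-0.2,0,-0.3,0,0,-36],[0.62,-0.2,0,-0.3,0,0,-44],[0.62,-0.2,0,-0.3,0,0,-52],[0.62,-0.2,0,-0.3,0,0,-60]]]'
python3 - <<'E'
from bench import observe,camera
from h import *
s=observe();print(s['tool_pos'],s['ft_force'],s['ft_torque'],s['joint_positions'])
c=camera("wrist");cv2.imwrite("pics/wrist6.png",c["img"])
E
```

```text
t: 7.05
tool_pos: [0.6, 0.0814, 0.2199]
ee_rot: [0.982, 0.188, 0.0, 0.0]
ft_force: [0.6, -1.6, -1.5]
opening: 0.058
[0.59996922 0.081399   0.21988619] [ 0.5966607  -1.57664669 -1.46678627] [-0.28851932 -0.02056432  0.12246797] [-0.76534503  0.48079808  0.693381    1.87379621 -0.38000212  0.92191104
  0.48485852]
```

View pics/wrist6.png

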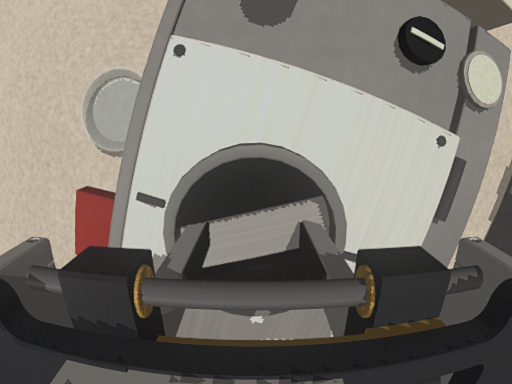

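```bash
python3 -m creep '[[[0.62,0,0,0,0,0,-6],[0.62,0,0,0,0,0,-12],[0.62,0,0,0,0,0,-18],[0.62,0,0,0,0,0,-23],[0.62,0,0,0,0,0,-27],[0.62,0,0,0,0,0,-30],[0.62,0,0,0,0,0,-32],[0.62,0,0,0,0,0,-32]]]'
python3 - <<'E'
from bench import observe,camera
from h import *
s=observe();print(s['tool_pos'],s['ft_force'],s['ft_torque'],s['joint_positions'],s['ee_rot'])
c=camera("wrist");cv2.imwrite("pics/wrist7.png",c["img"])
E
```

```text
t: 7.9
tool_pos: [0.6, 0.0816, 0.2198]
ee_rot: [0.996, -0.086, 0.0, 0.0]
ft_force: [-0.0, -1.1, 1.7]
opening: 0.0584
[0.59996541 0.08159724 0.21976015] [-0.00482789 -1.1166857   1.65022343] [-0.49713212  0.09628465  1.33535516] [-0.85936267  0.52877695  0.83544916  1.87834289 -0.47848905  0.94710903
  0.02490289] [ 9.96304731e-01 -8.58885524e-02  4.55829614e-05  1.93152046e-04]
```

View pics/wrist7.png

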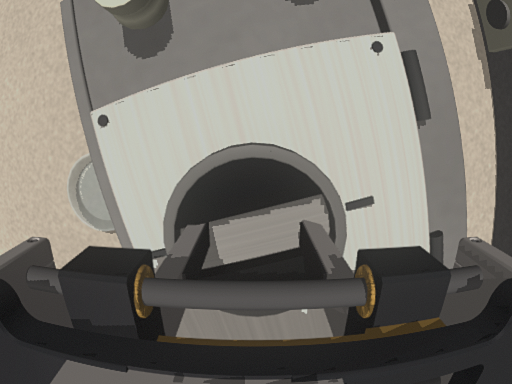

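```bash
python3 -m creep '[[[0.62,0,0,0,0,0,-0.5],[0.62,0,0,0,0,0,-0.5],[0.62,0,0,0,0,0,5],[0.62,0,0,0,0,0,12],[0.62,0,0,0,0,0,14],[0.62,0,0,0.8,0,0,14],[0.62,0,0,2,0,0,14],[0.62,0,0,4,0,0,14]]]'
python3 -m creep '[[[0.62,0,0,3,0,0,0],[0.62,-2,2,7,0,0,0],[0.62,-4,5,10,0,0,0],[0.62,-6,9,12,0,0,0],[0.62,-8,13,14,0,0,0],[0.62,-10,17,14,0,0,0],[0.62,-12,21,14,0,0,0],[0.62,-14,25,14,0,0,0]]]'
python3 -m creep '[[[0.62,-2,4,0,0,0,0],[0.62,-3,8,0,0,0,0],[0.62,-4,12,0,0,0,0],[0.62,-5,15,0,0,0,0],[0.62,-5,15,0,0,0,0],[0.62,-5,15,0,0,0,0],[0.62,-5,15,0,0,0,0],[0.62,-5,15,0,0,0,0]]]'
python3 - <<'E'
from bench import observe,camera
from h import *
s=observe();print(s['tool_pos'],s['ft_force'],s['ft_torque'],s['joint_vel'].round(3))
for n in("scene","top"):
    c=camera(n);cv2.imwrite(f"pics/{n}8.png",c["img"]);np.savez(f"pics/{n}8.npz",**c)
im=cv2.imread("pics/top8.png")[90:270,80:350];cv2.imwrite("pics/t8c.png",cv2.resize(im,None,fx=2.9,fy=2.9,interpolation=cv2.INTER_CUBIC))
E
```

```text
t: 8.75
tool_pos: [0.5996, 0.0814, 0.2602]
ee_rot: [0.999, 0.034, -0.001, 0.0]
ft_force: [0.1, 0.6, -0.5]
opening: 0.0584
t: 9.55
tool_pos: [0.4588, 0.3328, 0.401]
ee_rot: [0.999, 0.034, 0.0, -0.001]
ft_force: [0.5, 0.5, 0.0]
opening: 0.0583
t: 10.35
tool_pos: [0.4106, 0.4803, 0.4003]
ee_rot: [0.999, 0.034, 0.0, -0.0]
ft_force: [0.4, 0.3, 0.9]
opening: 0.0584
[0.41056074 0.48032163 0.40026656] [0.42235015 0.31954545 0.89409473] [-0.07417553  0.08686708 -0.01263587] [ 0.003  0.002 -0.007 -0.    -0.002 -0.002  0.003]
```

View pics/t8c.png

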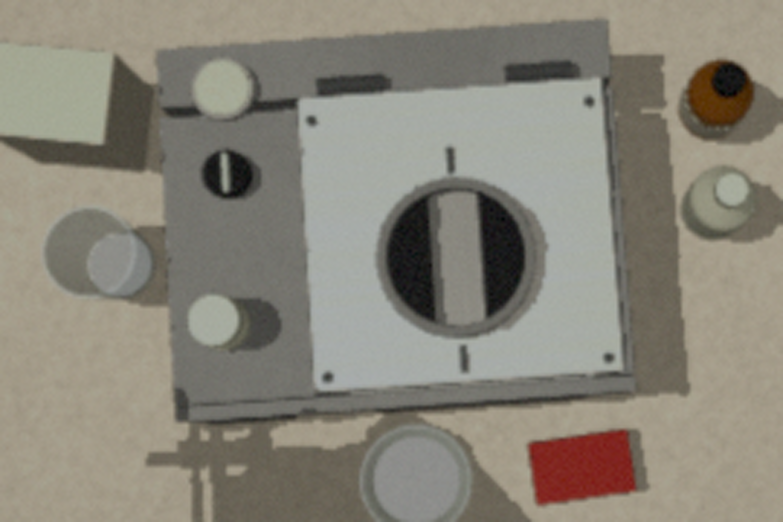

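View pics/scene8.png

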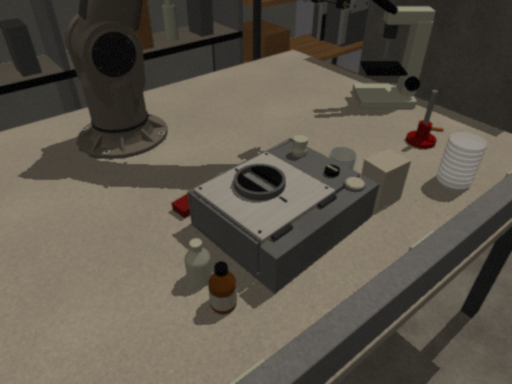

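Run:
```python
from h import *
W=cloud(np.load("pics/top8.npz"))
P=np.r_[W[130:145,190:280].reshape(-1,3),W[212:219,195:285].reshape(-1,3)];P=P[~np.isnan(P[:,0])];P=P[abs(P[:,2]-.115)<.01]
r=np.linalg.lstsq(np.c_[P[:,:2],np.ones(len(P))],P[:,2],rcond=None)[0];print(len(P),r,np.median(P[:,2]))
im=cv2.imread("pics/top8.png")[140:215,200:275];cv2.imwrite("pics/t8d.png",cv2.resize(im,None,fx=8,fy=8,interpolation=cv2.INTER_CUBIC))
```

```text
1971 [ 0.00084531 -0.00170655  0.11425642] 0.11462079664027658
```

View pics/t8d.png

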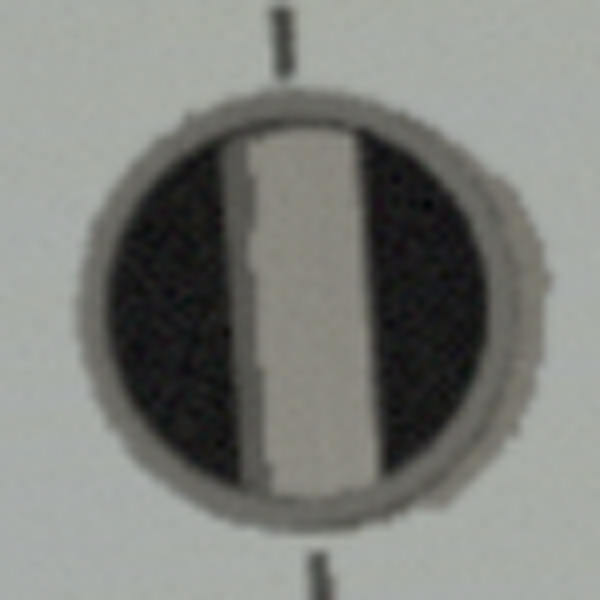

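```bash
python3 -c "
from bench import hand_in;print(hand_in())"
```

```text
the job is handed in; nothing more can be done
None
```

The hatch is shut and its fastener is turned clockwise to the locked stop. I handed the job in at about 10.5 s of robot time; no verdict was reported.

- **Hatch:** I pushed it down with both open fingertips on the front strip. It stopped at the height expected for shut, under about 16 N. In the final range image it lies level, with a slope under 0.002 rad and its top face about 115 mm above the bench.
- **Fastener:** I set both fingertips in the slot and turned it clockwise. The wrist torque rose from 0.12 to 1.3 N m at the stop. In the last top picture the slot points within about 0.5° of the two raised marks.
- **Hand and surroundings:** I turned the fingers back off the slot wall and lifted straight out. The hand ended clear, left of the unit, with the wrist force at about 1 N. In the last pictures the bottles, boxes and glassware stand where they did at the start.

**Disagreement:** the scene camera and the top camera put the fastener's axis about 5 mm apart. I used a value in between and corrected it from the wrist camera before lowering the fingers into the slot. No check failed.

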